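# Load a tin into the gravity can chute

### The job

Load the standing red-label tin with the yellow cap into the sloping can chute. First lay it on its side on the two blue bars of the rest cradle and let go of it there; then take it afresh and put it, lying across the chute with its yellow cap toward the chute's yellow side panel, down into the open loading mouth at the high rear end, so that it rolls down under the clear hood and comes to rest against the tin already waiting at the front. Lower it into the mouth rather than dropping it from above the chute, and leave the green-label tin standing where it is.

Things in the scene. Friction and masses are not known exactly. Their poses are not given: they have to be found in the camera images.
- tomato_centre (a point): centre, half-way up, of the tin to load: loose, upright at the start, 54 mm in diameter, 76 mm long, about 0.2 kg, red label, yellow plastic cap on its top end. z axis runs along the tin toward the yellow cap
- tomato_cap (a point): centre of the yellow-capped end of the same tin, 38 mm from its centre
- bean_centre (a point): centre, half-way up, of a bystander tin of the same size with a green label and white cap; stands upright 0.1 m or more beside the red one, to be left alone
- front_centre (a point): centre of the red-label, yellow-capped tin (same size, loose) that already lies across the chute at its low front end, against the front lip; y axis runs along the tin toward its cap
- chute: fixed steel can chute, 270 mm long (x), 90 wide (y), 150 high. Origin: table level under its centre; x runs from the low front (where tins stop) to the high rear, rising 9 degrees; +y points to the yellow side panel, the other is bare steel. Inside it is 82 mm wide; floor 52 mm above the table at the centre; panels and rear wall stand 76 mm above the floor, front lip 34 mm
- mouth (a point): middle of the loading mouth: where the centre of a tin lying on the chute floor is when put in; 88 mm above the table, 48 mm below the panels' top edges, 57 mm behind the chute's centre; axes as the chute's. The mouth is open on top for 145 mm along x; in front of it a clear hood covers the chute. A tin put here rolls down by itself when the fingers are withdrawn
- cradle: fixed rest cradle: white plate 70 (x) by 124 (y) by 6 mm with two blue bars 10 mm thick along y, 32 mm apart, their tops 16 mm above the table, and a 16 mm high end block at y = +-56 mm. Origin: table level under its centre. A tin lies between the bars with its length along y
- cradle_rest (a point): centre of a tin that lies on the cradle, 38.7 mm above the table; axes as the cradle's

How it is judged:
On the way, in this order (a step that is already met when the one before it is completed fails the run):
1. the red tin lies on its side on the cradle's bars, let go (horizontal distance between tomato_centre and cradle_rest below 0.03 m and z of tomato_centre in the frame of cradle_rest below 0.008 m and angle between the z axis of tomato_centre and the y axis of cradle, either way round below 0.2 rad and contact force between the fingers and tomato_can below 0.05 N and linear speed of tomato_can below 0.05 m/s), for 0.2 s.
2. the red tin lies across the loading mouth, between the side panels, cap to the yellow panel (x of tomato_centre in the frame of chute between 0.02 and 0.105 m and y of tomato_centre in the frame of mouth between -0.012 and 0.012 m and z of tomato_centre in the frame of mouth below 0.025 m and angle between the z axis of tomato_centre and the y axis of chute, either way round below 0.2 rad and y of tomato_cap in the frame of chute above 0.02 m), for 0.05 s.
At the end, for the whole second after the job is handed in: The red tin lies at rest across the low part of the chute under the hood, within about 7 degrees of square, its yellow cap to the yellow panel, touching or within 8 mm of the front tin, which still lies at the front lip (moved less than 12 mm); the green tin stands within 30 mm of where it stood (distance between tomato_centre and front_centre below 0.062 m and x of tomato_centre in the frame of chute below -0.02 m and z of tomato_centre in the frame of chute below 0.09 m and angle between the z axis of tomato_centre and the y axis of chute, either way round below 0.12 rad and y of tomato_cap in the frame of chute between 0.025 and 0.05 m and distance of front_centre from where it was at the start of the episode below 0.012 m and angle between the y axis of front_centre and the y axis of chute, either way round below 0.12 rad and linear speed of tomato_can below 0.03 m/s and distance of bean_centre from where it was at the start of the episode below 0.03 m and angle between bean_centre's own z axis and vertical below 0.15 rad).
It fails at once if the red tin is let go of above the chute (its centre more than 60 mm over the place where it lies in the mouth) (height (world z) of tomato_centre above 0.15 m and contact force between the fingers and tomato_can below 0.02 N).
It fails at once if the green tin is knocked over (angle between bean_centre's own z axis and vertical above 0.6 rad).
It also fails if it takes over 64 s, if anything falls off the work surface, if the arm or the gripper's body presses on something with over 40 N, if the wrist force passes 120 N, or if a joint passes its speed limit or range.

### The arm

A 6-joint arm with a two-finger parallel gripper is mounted at the origin on a cart in front of the work surface, level with it; the furniture and walls round the work are solid. World frame = base frame: x ahead of the robot, y to its left, z up, the work surface at z = 0. Lengths are in m, angles in rad, forces in N, time in s.
With the tool pointing down it reaches from about 0.35 to 0.8 m from the base axis. Payload 7.3 kg.
Tool frame: the origin (TCP) lies between the finger pads; the fingertips stand 8 mm ahead of it and the grasp point (between the pads) lies 11 mm behind it; x points along the fingers, y is the direction in which the jaws open and shut, and the axes are right-handed (so a half turn about x gives the same grasp; the last joint's range is limited). The gripper opens to 85 mm and grips with 20 to 120 N. Pads are 22 mm wide; open, the fingers measure 114 mm over their backs; the gripper's body (76 mm by 85 mm) begins 54 mm behind the grasp point. The pads swing forward as they close: fully open they stand 13 mm farther back than shut.
Start: joints at [-1.402, 0.342, 1.524, -0, 1.275, -0.146], TCP at [0.163, -0.499, 0.239] pointing down, gripper open.
Joint ranges: [-2.53, 2.53], [-0.77, 2.02], [0.04, 2.7], [-1, 4.14], [0.28, 2.66], [-3.11, 3.11]. Speed limits (rad/s): [2.57, 2.57, 3.14, 3.14, 3.14, 3.14].

### API

Orientations are given as a 3x3 rotation matrix whose columns are the frame's x, y, z axes.
In Python, from rig import env gives the robot as it stands.
- The arm moves only by the tool apply_moves, never from a script. Its argument "deltas" is a list that holds one entry, the list of rows, each a list of 5 numbers: the shift along the world's x, y, z each as a share of 500 mm, from -1 to 1, then the turn about the world's z as a share of 360 degrees, from -1 to 1, then the closure, from -1 (fully open) to 1 (shut), so that 0 is half open. In form: [[[x, y, z, twist, claw], ...]]. A call has 1 to 12 rows; each row is the pose to reach, as a shift and turn from the pose measured when the call began, turning the shorter way round; what a row does not reach only later rows make up. A row lasts 1/12 s, in which the tool goes at most 41.7 mm and 7.16 degrees, less where a joint would pass 70% of its speed; a pose out of reach is approached as far as the arm can. A call with a number of a shift or a turn outside -1 to 1 is refused whole. A call with a gripper value outside its range is refused whole. The fingers move at their own pace and stop on an object; "grip_force" is the grip in N (left out, the last holds). Time passes only in rows, so rows that repeat a pose let the fingers close. It gives the time, the measured TCP pose, the force and the opening at its end, in the units of the state.
- env.sense(): the state, without advancing time (a new reading comes with each control period).
- env.read_camera(name): name is "scene" or "top" or "wrist"; returns the picture (480x640x3 uint8, blue, green, red); there is no depth.
- env.camera_model(name): a dict with "fx", "fy", "cx", "cy" (pixels), "R" (3x3) and "t" (3): a world point X has camera coordinates R X + t. Camera axes: x right, y down, z forward; pixel columns grow to the right and rows downward; lengths in m; the calibration is good to about 2 mm. The wrist camera is an equidistant fisheye: a pixel r from the principal point sees the ray r / f radians off the axis. A picture is of the moment at which its call begins: read the wrist's pose just before it. camera_model takes no time and is no camera call; for the wrist camera it gives the pose at the moment of the call.
- env.finish_job(): hands the job in, once; it reports no verdict.
The state is a dict: "clock": time; "joints": joint angles; "joint_velocities": joint speeds; "joint_efforts": joint torques, N m; "eef_pos": TCP position; "ee_rot": TCP orientation; "ft_force": force on the tool from outside, world axes, zero at the start; "moment": the same for the moment, N m; "opening": finger opening in m.
Only numpy, scipy, OpenCV 4.12 (cv2) and the standard library are available. Lean on these libraries where they do the work, as an engineer would, in place of code of your own. Each camera call takes 0.05 s, during which the arm holds its last target.

## Working session

There is one attempt and no reset: what is moved stays moved. The work goes in short steps, Python scripts to look and compute and a tool call to move; the robot and the scene stay as the last step left them, time stands still between calls to the robot, and variables do not carry over. Pictures are saved under pics/ and viewed, and the job is handed in when it is done.

Besides the shell and the picture viewer there is one more tool, called after "Request:" by a JSON object that holds its "fn" and its "kwargs". apply_moves: Moves the arm, as the interface text tells. Its arguments: {"type":"object","properties":{"deltas":{"type":"array","items":{"type":"array","items":{"type":"array","items":{"type":"number"}}}},"grip_force":{"type":"number"}},"required":["deltas"]}

```bash
ls; mkdir -p pics; python3 - <<'E'
from rig import env
import cv2,numpy as np
np.set_printoptions(precision=4,suppress=True)
s=env.sense(); print(s)
for n in ["scene","top","wrist"]:
    m=env.camera_model(n); print(n,m)
    cv2.imwrite(f"pics/{n}0.png",env.read_camera(n))
E
```

```text
pics
{'clock': 0.0, 'joints': array([-1.402 ,  0.3427,  1.525 ,  0.0001,  1.2754, -0.146 ]), 'joint_velocities': array([ 0.    ,  0.0003, -0.0002, -0.0002, -0.0008, -0.0021]), 'joint_efforts': array([ -0.0002, -43.3677, -24.6004,  -0.0002,   0.0079,   0.    ]), 'eef_pos': array([ 0.1625, -0.4988,  0.2386]), 'ee_rot': array([[-0.0002,  0.3096, -0.9509],
       [ 0.0016, -0.9509, -0.3096],
       [-1.    , -0.0016, -0.0003]]), 'ft_force': array([-0.2318,  0.2054,  0.3238]), 'moment': array([ 0.0009,  0.0085, -0.0004]), 'opening': 0.08550623188776259}
scene {'fx': 465.94978198055384, 'fy': 465.94978198055384, 'cx': 315.09875490037655, 'cy': 240.55692910428823, 'R': array([[ 0.7934, -0.6085,  0.0163],
       [-0.2851, -0.3951, -0.8733],
       [ 0.5379,  0.6882, -0.4869]]), 't': array([-0.3637,  0.2818,  0.5108])}
top {'fx': 439.3116231388358, 'fy': 439.3116231388358, 'cx': 313.47607214776764, 'cy': 241.70938037897932, 'R': array([[-0.0189, -0.9997, -0.0165],
       [-0.9886,  0.0212, -0.1491],
       [ 0.1494,  0.0135, -0.9887]]), 't': array([0.1484, 0.5922, 0.8363])}
wrist {'fx': 371.64829954431775, 'fy': 371.64829954431775, 'cx': 315.7169977116377, 'cy': 239.65052334696432, 'R': array([[ 0.3092, -0.951 , -0.0016],
       [-0.9113, -0.2968,  0.2854],
       [-0.2719, -0.0868, -0.9584]]), 't': array([-0.524 , -0.0364,  0.3787])}
```

View pics/scene0.png

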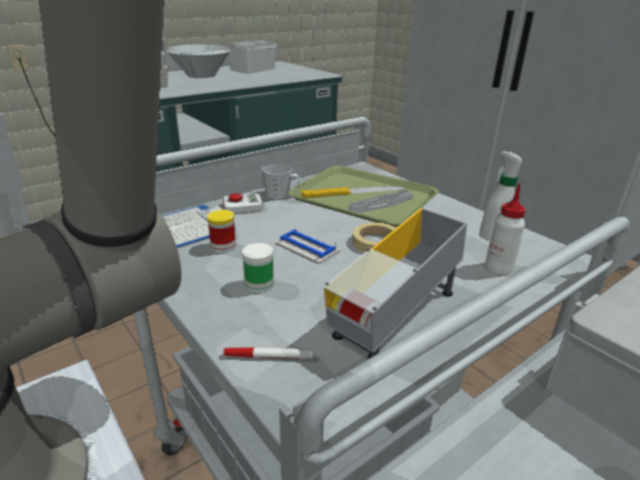

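View pics/top0.png

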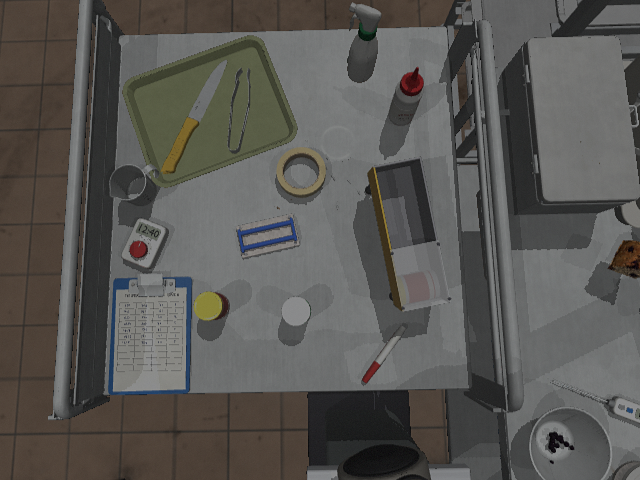

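View pics/wrist0.png

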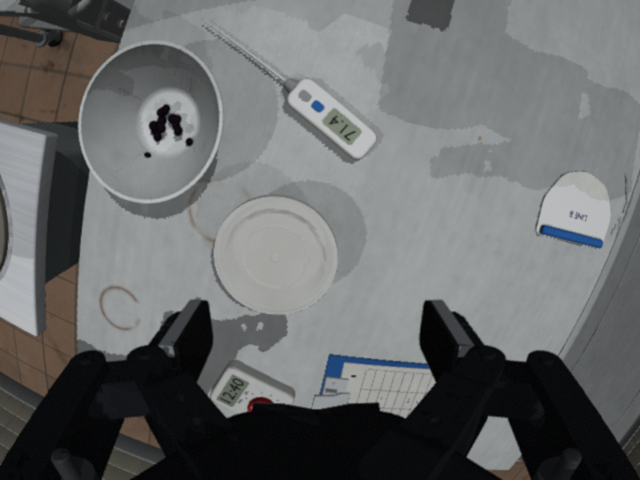

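```bash
python3 - <<'E'
import cv2
t=cv2.imread("pics/top0.png")
a=cv2.resize(t[140:325,345:465],None,fx=3.2,fy=3.2,interpolation=cv2.INTER_CUBIC)
b=cv2.resize(t[200:340,180:330],None,fx=2.7,fy=2.7,interpolation=cv2.INTER_CUBIC)
import numpy as np
h=max(a.shape[0],b.shape[0]); c=np.zeros((h,a.shape[1]+b.shape[1],3),np.uint8)
c[:a.shape[0],:a.shape[1]]=a; c[:b.shape[0],a.shape[1]:]=b
print(c.shape,a.shape); cv2.imwrite("pics/crop1.png",c)
s=cv2.imread("pics/scene0.png")
cv2.imwrite("pics/crop2.png",cv2.resize(s[190:370,200:480],None,fx=2.8,fy=2.8,interpolation=cv2.INTER_CUBIC))
E
```

```text
(592, 789, 3) (592, 384, 3)
```

View pics/crop1.png

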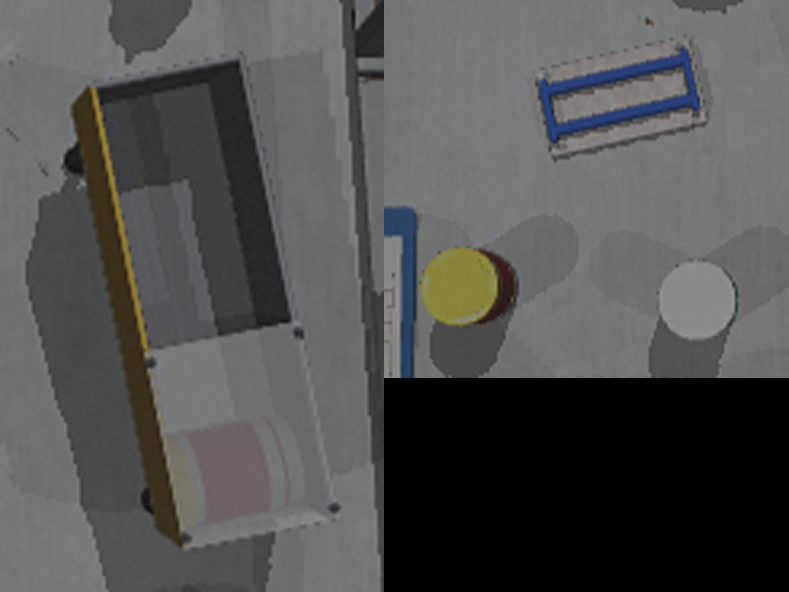

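View pics/crop2.png

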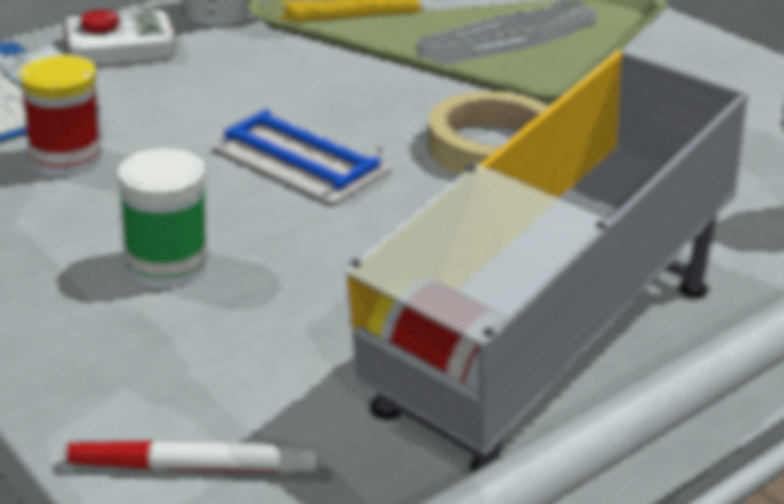

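```bash
cat > h.py <<'E'
import cv2,numpy as np
np.set_printoptions(precision=4,suppress=True)
from rig import env
M={n:env.camera_model(n) for n in("scene","top")}
def ray(n,u,v):
    m=M[n]; d=m["R"].T@np.array([(u-m["cx"])/m["fx"],(v-m["cy"])/m["fy"],1]); return -m["R"].T@m["t"],d
def onz(n,u,v,z):
    c,d=ray(n,u,v); return c+d*(z-c[2])/d[2]
def proj(n,X):
    m=M[n]; p=m["R"]@np.asarray(X)+m["t"]; return np.array([m["fx"]*p[0]/p[2]+m["cx"],m["fy"]*p[1]/p[2]+m["cy"]])
E
python3 - <<'E'
from h import *
C=lambda x,y:(345+x/3.2-.35,140+y/3.2-.35)
P=[onz("top",*C(x,y),z) for x,y,z in[(93,88,.150),(241,57,.150),(183,547,.107),(336,512,.107)]]
for p in P: print(p)
print(np.linalg.norm(P[0]-P[2]),np.linalg.norm(P[1]-P[3]),np.linalg.norm(P[0]-P[1]),np.linalg.norm(P[2]-P[3]))
c=sum(P)/4; print("ctr",c, [np.degrees(np.arctan2(*(d[1::-1]))) for d in (P[0]-P[2],P[1]-P[3],P[0]-P[1],P[2]-P[3])])
t=cv2.imread("pics/top0.png"); hsv=cv2.cvtColor(t,cv2.COLOR_BGR2HSV)
m=cv2.inRange(hsv,(105,120,60),(130,255,255)); m[:, :220]=0; m[:,310:]=0; m[:200]=0; m[270:]=0
r=cv2.minAreaRect(np.argwhere(m)[:,::-1].astype(np.float32)); print(r)
b=cv2.boxPoints(r); B=[onz("top",*p,.014) for p in b]
for p in B: print(p)
print([np.linalg.norm(B[i]-B[i-1]) for i in range(4)], "cradle",sum(B)/4,[np.degrees(np.arctan2(*((B[i]-B[i-1])[1::-1]))) for i in range(4)])
# caps
y=cv2.inRange(hsv,(22,120,80),(35,255,255)); y[:280]=0;y[330:]=0;y[:,:190]=0;y[:,235:]=0
k,_=cv2.findContours(y,cv2.RETR_EXTERNAL,cv2.CHAIN_APPROX_NONE); k=max(k,key=cv2.contourArea)
cc=cv2.minEnclosingCircle(k); print("tom",cc,onz("top",*cc[0],.076))
w=cv2.inRange(hsv,(0,0,140),(180,40,255)); w[:285]=0;w[335:]=0;w[:,:270]=0;w[:,320:]=0
k,_=cv2.findContours(w,cv2.RETR_EXTERNAL,cv2.CHAIN_APPROX_NONE); k=max(k,key=cv2.contourArea)
cc=cv2.minEnclosingCircle(k); print("bean",cc,onz("top",*cc[0],.076))
# scene: yellow cap
s=cv2.imread("pics/scene0.png"); hsv=cv2.cvtColor(s,cv2.COLOR_BGR2HSV)
y=cv2.inRange(hsv,(22,120,80),(35,255,255)); y[:205]=0;y[250:]=0;y[:,:200]=0;y[:,240:]=0
k,_=cv2.findContours(y,cv2.RETR_EXTERNAL,cv2.CHAIN_APPROX_NONE); k=max(k,key=cv2.contourArea); print("scene cap bbox",cv2.boundingRect(k))
for n,pp in(("scene",P),): 
  for p in pp: print(proj(n,p),(proj(n,p)-[200,190])*2.8)
E
```

```text
[0.7134 0.0234 0.15  ]
[ 0.7296 -0.061   0.15  ]
[ 0.4558 -0.0226  0.107 ]
[ 0.4739 -0.1103  0.107 ]
0.2651549215239192 0.2639694183625066 0.08586306372841554 0.08955047455427936
ctr [ 0.5932 -0.0426  0.1285] [np.float64(10.125022577957985), np.float64(10.931169956430994), np.float64(100.8545393359365), np.float64(101.60986591094272)]
((266.7555847167969, 234.9409637451172), (22.5609073638916, 56.51469039916992), 77.00537872314453)
[0.6275 0.2972 0.014 ]
[0.6521 0.1814 0.014 ]
[0.6051 0.1714 0.014 ]
[0.5809 0.2863 0.014 ]
[np.float64(0.04789818094491821), np.float64(0.11832322583632295), np.float64(0.047996692376835036), np.float64(0.1174083425992699)] cradle [0.6164 0.2341 0.014 ] [np.float64(13.163448429879217), np.float64(-78.02017046456207), np.float64(-167.93126159761954), np.float64(101.926796304621)]
tom ((208.02127075195312, 305.7340393066406), 14.655973434448242) [0.4716 0.339  0.076 ]
bean ((295.5, 310.9705810546875), 13.878271102905273) [0.4586 0.1725 0.076 ]
scene cap bbox (208, 209, 26, 16)
[421.0846 206.1541] [619.037   45.2314]
[465.6384 220.9693] [743.7875  86.714 ]
[324.2047 286.1321] [347.7732 269.1699]
[374.3862 311.3238] [488.2814 339.7066]
```

```bash
python3 - <<'E'
from h import *
C=lambda x,y:(345+x/3.2-.35,140+y/3.2-.35)
D=lambda x,y:(200+x/2.8-.32,190+y/2.8-.32)
T=[(93,88),(241,57),(183,547),(336,512)]; S=[(620,52),(747,97),(349,268),(491,343)]
Q=[]
for a,b in zip(T,S):
    A=[];r=[]
    for n,p in(("top",C(*a)),("scene",D(*b))):
        c,d=ray(n,*p); d/=np.linalg.norm(d); Pm=np.eye(3)-np.outer(d,d); A.append(Pm); r.append(Pm@c)
    X=np.linalg.solve(sum(A),sum(r)); e=[proj("top",X)-C(*a),proj("scene",X)-D(*b)]; print(X,*e); Q.append(X)
P=[onz("top",*C(*a),z) for a,z in zip(T,(.148,.148,.106,.106))]
for nm,q in(("tri",Q),("plane",P)):
    c=sum(q)/4; v=(q[0]+q[1]-q[2]-q[3])/2; yaw=np.arctan2(v[1],v[0]); ex=np.array([np.cos(yaw),np.sin(yaw)])
    w=(q[0]-q[1]+q[2]-q[3])/2
    print(nm,c,np.degrees(yaw),np.degrees(np.arctan2(w[1],w[0]))-90,"len",np.linalg.norm(v),"w",np.linalg.norm(w),"slope",np.degrees(np.arctan2(v[2],np.hypot(*v[:2]))),"origin",c[:2]+.0119*ex,"mouth",c[:2]+(.0119+.0575)*ex)
# tomato in scene: cap top ellipse etc
for nm,X in (("tomtop",[.4716,.339,.076]),("bean",[.4586,.1725,.076])): print(nm,proj("scene",X),(proj("scene",X)-[200,190])*2.8)
# cradle corners
for X in ([0.6275,0.2972,0.016],[0.6521,0.1814,0.016],[0.6051,0.1714,0.016],[0.5809,0.2863,0.016]): print((proj("scene",X)-[200,190])*2.8)
E
```

```text
[0.7145 0.0231 0.1458] [-0.1369  0.1602] [ 0.2083 -0.0469]
[ 0.7318 -0.0624  0.1436] [-0.0258  0.0269] [ 0.039 -0.01 ]
[ 0.456  -0.0225  0.1082] [ 0.0414 -0.0614] [-0.0907  0.0078]
[ 0.4742 -0.1109  0.1057] [ 0.1222 -0.154 ] [-0.2604  0.032 ]
tri [ 0.5941 -0.0432  0.1258] 10.329321657575498 11.512929324245803 len 0.2650155356451594 w 0.0888060292181744 slope 8.185866243058408 origin [ 0.6058 -0.0411] mouth [ 0.6624 -0.0308]
plane [ 0.5935 -0.0429  0.127 ] 10.470698039744887 11.239883232402264 len 0.2650215335772617 w 0.08787196266240208 slope 9.118546848188172 origin [ 0.6052 -0.0408] mouth [ 0.6618 -0.0303]
tomtop [220.7083 214.8714] [57.9831 69.64  ]
bean [257.567  249.7325] [161.1875 167.251 ]
[264.258 105.982]
[380.2912 155.2079]
[339.2478 179.591 ]
[223.2982 127.5075]
```

Request:
{"fn": "apply_moves", "kwargs": {"deltas": [[[0.3,0.26,0.08,0.1,-1],[0.6,0.52,0.08,0.2333,-1],[0.6,0.52,0.08,0.2333,-1],[0.6,0.52,0.08,0.2333,-1],[0.6,0.52,0.08,0.2333,-1],[0.6,0.52,0.08,0.2333,-1],[0.6,0.52,0.08,0.2333,-1],[0.6,0.52,0.08,0.2333,-1],[0.6,0.52,0.08,0.2333,-1],[0.6,0.52,0.08,0.2333,-1],[0.6,0.52,0.08,0.2333,-1],[0.6,0.52,0.08,0.2333,-1]]], "grip_force": 20}}

```text
clock: 1.15
eef_pos: [0.4636, -0.2374, 0.2785]
ee_rot: [[-0.002, 0.976, 0.218], [0.0, 0.218, -0.976], [-1.0, -0.001, -0.001]]
ft_force: [0.6, 0.2, 0.1]
opening: 0.0853
```

Request:
{"fn": "apply_moves", "kwargs": {"deltas": [[[0.016,1,0,0,-1],[0.016,1,0,0,-1],[0.016,1,0,0,-1],[0.016,1,0,0,-1],[0.016,1,0,0,-1],[0.016,1,0,0,-1],[0.016,1,0,0,-1],[0.016,1,0,0,-1],[0.016,1,0,0,-1],[0.016,1,0,0,-1],[0.016,1,0,0,-1],[0.016,1,0,0,-1]]]}}

```text
clock: 2.15
eef_pos: [0.471, 0.2631, 0.2783]
ee_rot: [[-0.002, 0.976, 0.218], [0.0, 0.218, -0.976], [-1.0, -0.002, -0.001]]
ft_force: [0.6, 0.3, -0.1]
opening: 0.0851
```

```bash
python3 - <<'E'
from h import *
s=env.sense(); print(s["eef_pos"],s["joints"])
print(np.degrees(np.arctan2(s["ee_rot"][1,1],s["ee_rot"][0,1])))
m=env.camera_model("wrist"); im=env.read_camera("wrist"); cv2.imwrite("pics/w1.png",im)
print(m)
E
```

```text
[0.471  0.2631 0.2783] [0.3669 0.3426 1.4141 0.0008 1.3866 0.147 ]
12.592338095531103
{'fx': 371.64829954431775, 'fy': 371.64829954431775, 'cx': 315.7169977116377, 'cy': 239.65052334696432, 'R': array([[ 0.976 ,  0.2176, -0.002 ],
       [ 0.2092, -0.9355,  0.2847],
       [ 0.06  , -0.2783, -0.9586]]), 't': array([-0.5166,  0.1001,  0.4608])}
```

View pics/w1.png

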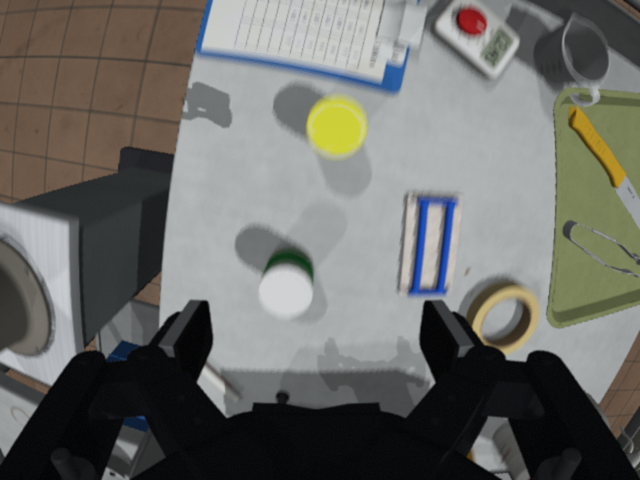

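```bash
cat >> h.py <<'E'
def wonz(m,u,v,z):
    x,y=(u-m["cx"])/m["fx"],(v-m["cy"])/m["fy"]; r=np.hypot(x,y); d=np.array([np.sin(r)*x/r,np.sin(r)*y/r,np.cos(r)])
    d=m["R"].T@d; c=-m["R"].T@m["t"]; return c+d*(z-c[2])/d[2]
def mask(im,lo,hi,x0,x1,y0,y1):
    k=cv2.inRange(cv2.cvtColor(im,cv2.COLOR_BGR2HSV),lo,hi); o=np.zeros_like(k); o[y0:y1,x0:x1]=k[y0:y1,x0:x1]; return o
E
python3 - <<'E'
from h import *
m=env.camera_model("wrist"); im=cv2.imread("pics/w1.png")
k=mask(im,(22,120,80),(35,255,255),295,380,85,165)
c=max(cv2.findContours(k,0,cv2.CHAIN_APPROX_NONE)[0],key=cv2.contourArea)[:,0]
W=np.array([wonz(m,*p,.076)[:2] for p in c]).astype(np.float32); print("cap",cv2.minEnclosingCircle(W))
k=mask(im,(105,120,60),(130,255,255),395,470,185,300)
W=np.array([wonz(m,u,v,.015)[:2]*1000 for v,u in np.argwhere(k)]).astype(np.float32)
r=cv2.minAreaRect(W); print("cradle",r)
E
```

```text
cap ((0.4702070355415344, 0.35181277990341187), 0.026435943320393562)
cradle ((614.1696166992188, 247.5419921875), (45.34879684448242, 116.43984985351562), 12.495879173278809)
```

Request:
{"fn": "apply_moves", "kwargs": {"deltas": [[[0,0.1,-0.1,0,-1],[0,0.1,-0.1,0,-1],[0,0.1,-0.1,0,-1],[0,0.1,-0.1,0,-1],[0,0.1,-0.1,0,-1]]]}}

```text
clock: 2.62
eef_pos: [0.4705, 0.3195, 0.2282]
ee_rot: [[-0.002, 0.975, 0.222], [0.004, 0.222, -0.975], [-1.0, -0.001, -0.005]]
ft_force: [-0.1, -0.8, 0.8]
opening: 0.0853
```

```bash
python3 - <<'E'
from h import *
s=env.sense(); print(s["eef_pos"],s["joint_velocities"])
im1=cv2.imread("pics/w1.png")
m=env.camera_model("wrist"); im=env.read_camera("wrist"); cv2.imwrite("pics/w2.png",im)
print(-m["R"].T@m["t"])
k=mask(im,(22,120,80),(35,255,255),200,480,0,400)
c=max(cv2.findContours(k,0,cv2.CHAIN_APPROX_NONE)[0],key=cv2.contourArea)[:,0]
print(c.mean(0))
W=np.array([wonz(m,*p,.076)[:2] for p in c]).astype(np.float32); print("cap",cv2.minEnclosingCircle(W))
k=mask(im,(105,120,60),(130,255,255),380,640,100,479)
c=max(cv2.findContours(k,0,cv2.CHAIN_APPROX_NONE)[0],key=cv2.contourArea)[:,0]; print(c.mean(0))
W=np.array([wonz(m,u,v,.015)[:2]*1000 for u,v in c]).astype(np.float32)
print("cradle",cv2.minAreaRect(W))
E
```

```text
[0.4705 0.3195 0.2282] [-0.0193 -0.0235 -0.0108 -0.001  -0.0015  0.0026]
[0.4549 0.39   0.3624]
[323.0567 200.4794]
cap ((0.4719659686088562, 0.3403877913951874), 0.02755659632384777)
[425.1333 303.5389]
cradle ((615.9389038085938, 234.99896240234375), (49.42717361450195, 118.47853088378906), 12.111937522888184)
```

View pics/w2.png

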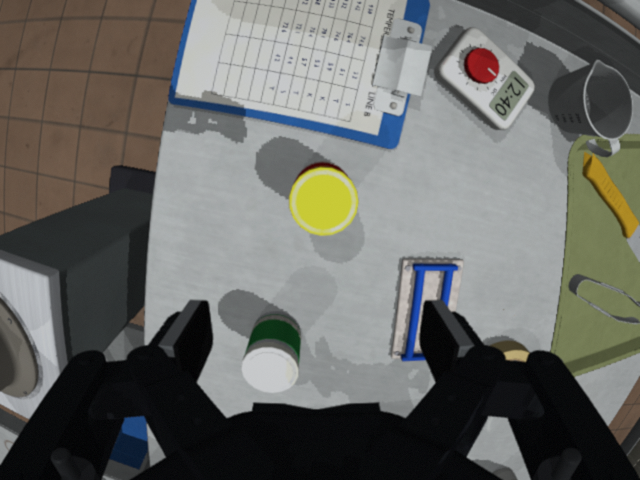

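Request:
{"fn": "apply_moves", "kwargs": {"deltas": [[[0.003,0.041,-0.05,0,-1],[0.003,0.041,-0.12,0,-1],[0.003,0.041,-0.2,0,-1],[0.003,0.041,-0.28,0,-1],[0.003,0.041,-0.36,0,-1],[0.003,0.041,-0.396,0,-1],[0.003,0.041,-0.396,0,-1],[0.003,0.041,-0.396,0,-1],[0.003,0.041,-0.396,0,-1]]]}}

```text
clock: 3.42
eef_pos: [0.4743, 0.3399, 0.0333]
ee_rot: [[0.003, 0.975, 0.221], [0.007, 0.221, -0.975], [-1.0, 0.005, -0.006]]
ft_force: [0.0, 0.4, -0.6]
opening: 0.0856
```

Request:
{"fn": "apply_moves", "kwargs": {"deltas": [[[0,0,0,0,1],[0,0,0,0,1],[0,0,0,0,1],[0,0,0,0,1],[0,0,0,0,1],[0,0,0,0,1],[0,0,0,0,1],[0,0,0,0,1],[0,0,0,0,1],[0,0,0,0,1]]], "grip_force": 20}}

```text
clock: 4.25
eef_pos: [0.4747, 0.3402, 0.0353]
ee_rot: [[0.005, 0.975, 0.221], [0.008, 0.221, -0.975], [-1.0, 0.006, -0.007]]
ft_force: [-2.8, -1.2, 9.3]
opening: 0.0538
```

```bash
python3 - <<'E'
from h import *
s=env.sense(); print(s["eef_pos"],s["ft_force"],s["opening"],np.degrees(np.arctan2(s["ee_rot"][1,1],s["ee_rot"][0,1])))
cv2.imwrite("pics/w3.png",env.read_camera("wrist"))
E
```

```text
[0.4747 0.3402 0.0353] [-2.781  -1.1849  9.3333] 0.053777722918810895 12.751349142887996
```

View pics/w3.png

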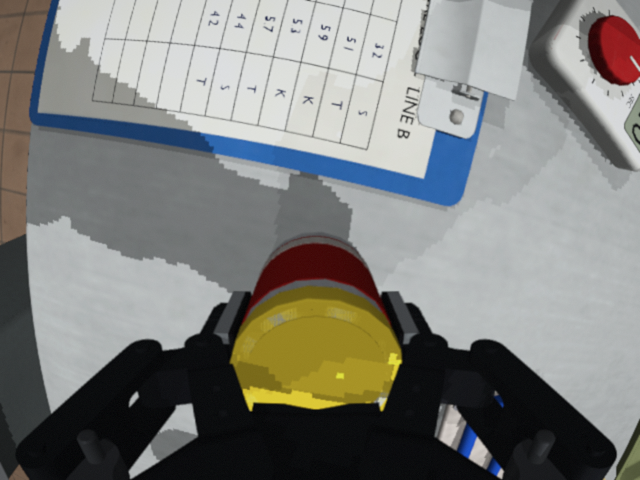

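```bash
python3 - <<'E'
from h import *
t=cv2.imread("pics/top0.png")
k=mask(t,(10,25,90),(30,200,255),265,340,140,205)
c=max(cv2.findContours(k,0,cv2.CHAIN_APPROX_NONE)[0],key=cv2.contourArea)[:,0].astype(np.float32)
(u,v),r=cv2.minEnclosingCircle(c); print(u,v,r,onz("top",u,v,.025),onz("top",u,v+r,.025),onz("top",u,v+r,.0))
s=cv2.imread("pics/scene0.png")
k=mask(s,(10,25,90),(30,200,255),345,400,215,255)
c=max(cv2.findContours(k,0,cv2.CHAIN_APPROX_NONE)[0],key=cv2.contourArea); print(cv2.boundingRect(c))
for z in (0,.02,.03,.04): print(z,proj("scene",onz("top",u,v,z)))
E
```

```text
300.5 170.0 24.824481964111328 [0.7517 0.1611 0.025 ] [0.6979 0.1619 0.025 ] [0.7045 0.1629 0.    ]
(353, 222, 47, 33)
0 [378.5434 241.068 ]
0.02 [377.433  234.0667]
0.03 [376.8664 230.4945]
0.04 [376.292  226.8732]
```

Request:
{"fn": "apply_moves", "kwargs": {"deltas": [[[0,0,0.08,0,1],[0.02,-0.02,0.16,0,1],[0.321,-0.391,0.16,-0.002,1],[0.321,-0.391,0.16,-0.002,1],[0.321,-0.391,0.16,-0.002,1],[0.321,-0.391,0.16,-0.002,1],[0.321,-0.391,0.16,-0.002,1],[0.321,-0.391,0.16,-0.002,1],[0.321,-0.391,0.16,-0.002,1],[0.321,-0.391,0.16,-0.002,1],[0.321,-0.391,0.16,-0.002,1],[0.321,-0.391,0.16,-0.002,1]]]}}

```text
clock: 5.3
eef_pos: [0.6344, 0.1458, 0.1153]
ee_rot: [[0.004, 0.978, 0.21], [0.008, 0.21, -0.978], [-1.0, 0.006, -0.007]]
ft_force: [0.6, -0.3, -2.4]
opening: 0.0538
```

```bash
cat > loc.py <<'E'
from h import *
def st():
    s=env.sense(); p=s["eef_pos"]; a=np.radians(12.1); d=p[:2]-[.616,.2345]
    print("t",s["clock"],p,"F",s["ft_force"],"op",round(s["opening"],4),"yaw",np.degrees(np.arctan2(s["ee_rot"][1,1],s["ee_rot"][0,1])),"cradle local",d@[np.cos(a),np.sin(a)],d@[-np.sin(a),np.cos(a)],"j",s["joints"])
E
python3 - <<'E'
from loc import *
st()
cv2.imwrite("pics/w4.png",env.read_camera("wrist")); cv2.imwrite("pics/s4.png",cv2.resize(env.read_camera("scene")[150:350,180:460],None,fx=2.6,fy=2.6))
E
```

```text
t 5.3 [0.6344 0.1458 0.1153] F [ 0.6099 -0.341  -2.4495] op 0.0538 yaw 12.104890707245868 cradle local -0.0006353706886937525 -0.09058735507562622 j [ 0.1047  0.6761  1.3138  0.0083  1.1467 -0.11  ]
```

View pics/w4.png

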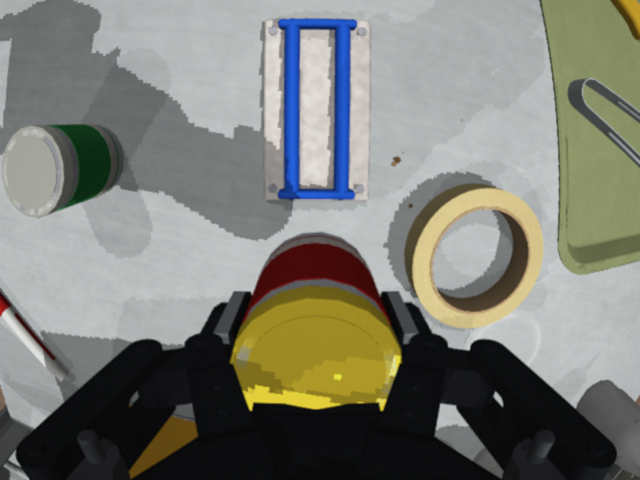

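View pics/s4.png

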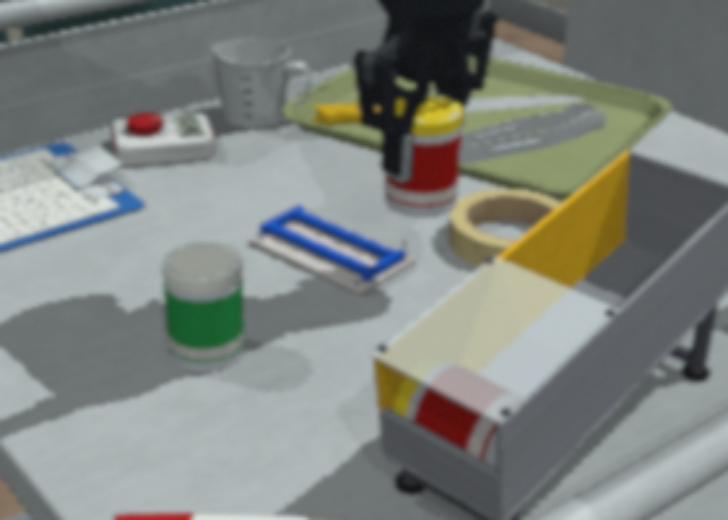

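```bash
python3 - <<'E'
from loc import *
st(); m=env.camera_model("wrist"); im=env.read_camera("wrist")
k=mask(im,(105,120,60),(130,255,255),240,390,0,230)
c=max(cv2.findContours(k,0,cv2.CHAIN_APPROX_NONE)[0],key=cv2.contourArea)[:,0]
for z in(.012,.016): print("cradle",cv2.minAreaRect(np.array([wonz(m,*p,z)[:2]*1000 for p in c]).astype(np.float32)))
E
```

```text
t 5.4 [0.6345 0.146  0.1155] F [ 0.0692  0.2429 -2.3752] op 0.0537 yaw 12.141141270343953 cradle local -0.00047722930972133015 -0.09038832937076222 j [ 0.1051  0.676   1.3135  0.0081  1.1467 -0.1102]
cradle ((616.7536010742188, 233.8415985107422), (48.90557861328125, 118.43416595458984), 11.844060897827148)
cradle ((616.7884521484375, 233.54580688476562), (48.08296585083008, 116.44210052490234), 11.844037055969238)
```

Request:
{"fn": "apply_moves", "kwargs": {"deltas": [[[0.002,0,-0.08,0,1],[0.002,0,-0.145,0,1],[0.002,0,-0.145,0,1],[0.002,0,-0.145,0,1],[0.002,0,-0.145,0,1]]]}}

```text
clock: 5.87
eef_pos: [0.6365, 0.1465, 0.0448]
ee_rot: [[0.007, 0.978, 0.211], [0.008, 0.211, -0.978], [-1.0, 0.009, -0.007]]
ft_force: [-0.2, 0.1, -3.2]
opening: 0.0533
```

```bash
python3 - <<'E'
from loc import *
st()
E
```

```text
t 5.8667 [0.6365 0.1465 0.0448] F [-0.1585  0.1221 -3.1722] op 0.0533 yaw 12.163993369957334 cradle local 0.0016017201616358584 -0.09030539751218941 j [ 0.1055  0.7586  1.3687  0.009   1.0064 -0.1116]
```

Request:
{"fn": "apply_moves", "kwargs": {"deltas": [[[-0.002,0.01,0,0,1],[-0.004,0.02,0,0,1],[-0.007,0.03,0,0,1],[-0.009,0.039,0,0,1],[-0.011,0.049,0,0,1],[-0.013,0.059,0,0,1],[-0.016,0.065,-0.004,0,1],[-0.017,0.07,-0.008,0,1],[-0.017,0.07,-0.008,0,1]]]}}

```text
clock: 6.62
eef_pos: [0.631, 0.1819, 0.0452]
ee_rot: [[0.016, 0.977, 0.211], [0.009, 0.211, -0.977], [-1.0, 0.017, -0.005]]
ft_force: [2.7, -5.0, 2.8]
opening: 0.0533
```

```bash
python3 - <<'E'
from loc import *
st(); cv2.imwrite("pics/w5.png",env.read_camera("wrist")); cv2.imwrite("pics/s5.png",cv2.resize(env.read_camera("scene")[150:350,180:460],None,fx=2.6,fy=2.6))
E
```

```text
t 6.6167 [0.631  0.1819 0.0452] F [ 2.6737 -5.0025  2.8369] op 0.0533 yaw 12.202949024417434 cradle local 0.003656021217289051 -0.054556348101317105 j [ 0.1614  0.7595  1.3658  0.0069  0.9991 -0.0554]
```

View pics/w5.png

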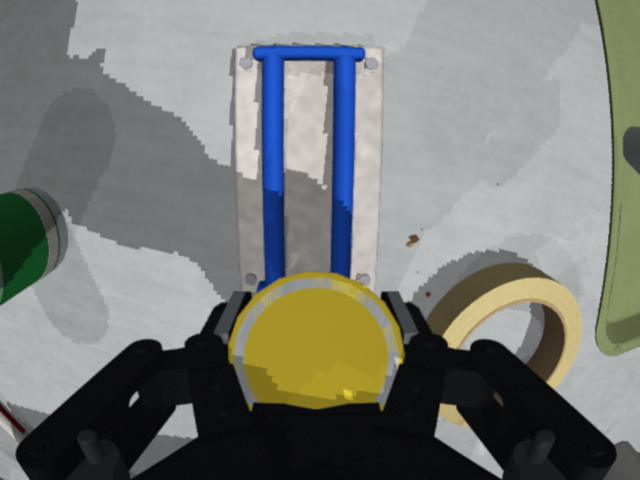

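View pics/s5.png

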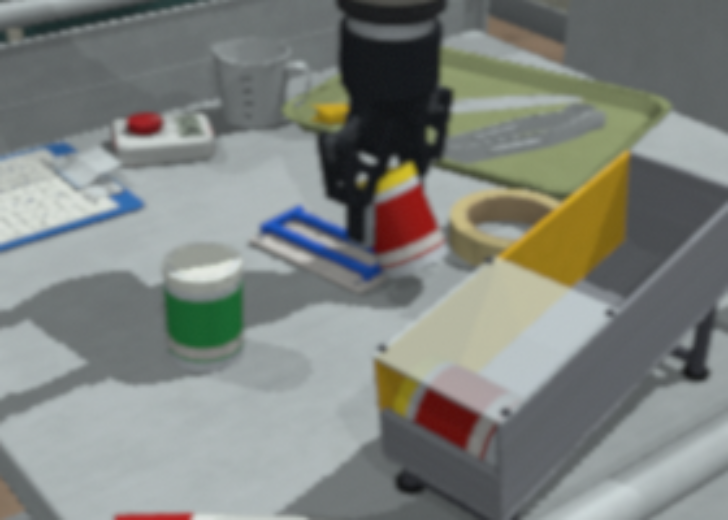

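Request:
{"fn": "apply_moves", "kwargs": {"deltas": [[[-0.004,0.01,-0.012,0,1],[-0.006,0.02,-0.016,0,1],[-0.01,0.029,-0.02,0,1],[-0.012,0.039,-0.024,0,1],[-0.0145,0.049,-0.026,0,1],[-0.0166,0.059,-0.026,0,1],[-0.0195,0.072,-0.026,0,1],[-0.0224,0.086,-0.026,0,1],[-0.0254,0.1,-0.026,0,1],[-0.028,0.113,-0.026,0,1],[-0.03,0.121,-0.026,0,1],[-0.03,0.121,-0.026,0,1]]]}}

```text
clock: 7.72
eef_pos: [0.6151, 0.2438, 0.0313]
ee_rot: [[0.014, 0.977, 0.212], [0.009, 0.212, -0.977], [-1.0, 0.016, -0.006]]
ft_force: [0.1, 0.1, -2.7]
opening: 0.0537
```

```bash
python3 - <<'E'
from loc import *
st(); cv2.imwrite("pics/w6.png",env.read_camera("wrist")); cv2.imwrite("pics/s6.png",cv2.resize(env.read_camera("scene")[150:350,180:460],None,fx=2.6,fy=2.6))
E
```

```text
t 7.7167 [0.6151 0.2438 0.0313] F [ 0.1187  0.1188 -2.6817] op 0.0537 yaw 12.261566901939892 cradle local 0.001023106819100309 0.009266301454426673 j [0.2592 0.7849 1.3567 0.0063 0.9838 0.0417]
```

View pics/w6.png

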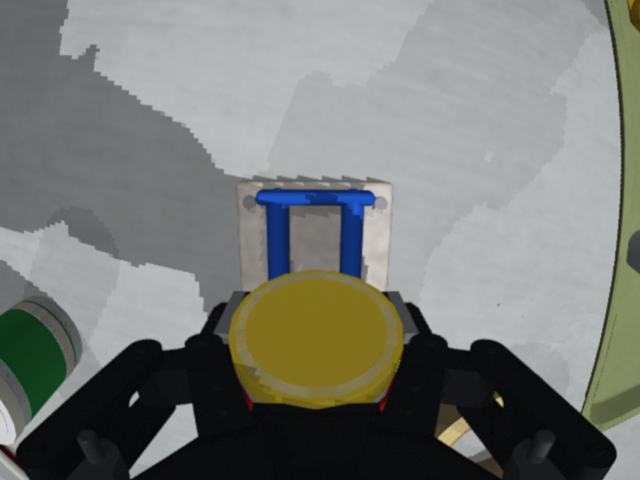

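View pics/s6.png

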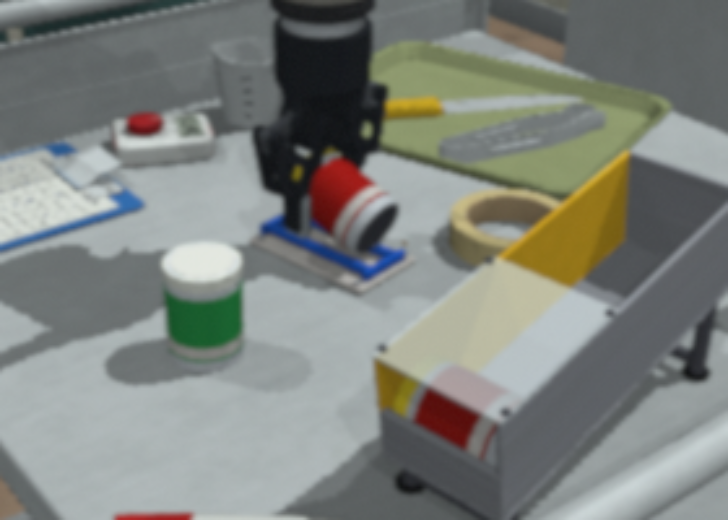

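Request:
{"fn": "apply_moves", "kwargs": {"deltas": [[[0,0,-0.004,0,1],[0,0,-0.008,0,1],[0,0,-0.01,0,1],[0,0,-0.012,0,1],[0,0,-0.012,0,1],[0,0,-0.012,0,1]]]}}

```text
clock: 8.32
eef_pos: [0.6158, 0.2433, 0.0266]
ee_rot: [[0.016, 0.977, 0.212], [0.01, 0.211, -0.977], [-1.0, 0.018, -0.006]]
ft_force: [-3.0, 4.2, 5.2]
opening: 0.0535
```

```bash
python3 - <<'E'
from loc import *
st(); cv2.imwrite("pics/s7.png",cv2.resize(env.read_camera("scene")[190:290,240:380],None,fx=5,fy=5,interpolation=cv2.INTER_CUBIC))
E
```

```text
t 8.3167 [0.6158 0.2433 0.0266] F [-3.03    4.1673  5.1933] op 0.0535 yaw 12.209911005601931 cradle local 0.0016615904571921803 0.008636765202039477 j [0.258  0.7909 1.3596 0.0068 0.9732 0.0411]
```

View pics/s7.png

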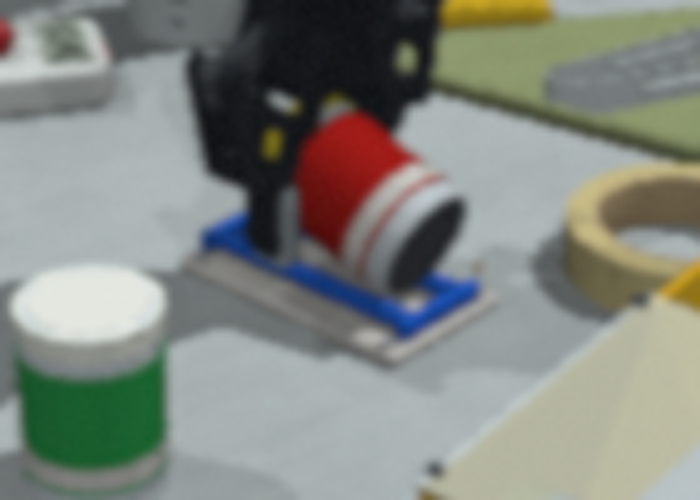

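Request:
{"fn": "apply_moves", "kwargs": {"deltas": [[[0,0,-0.004,0,1],[0,0,-0.006,0,1],[0,0,-0.006,0,1],[0,0,-0.006,0,1]]]}}

```text
clock: 8.7
eef_pos: [0.6159, 0.2443, 0.0249]
ee_rot: [[0.017, 0.977, 0.212], [0.012, 0.211, -0.977], [-1.0, 0.019, -0.008]]
ft_force: [-4.9, 5.3, 6.0]
opening: 0.0535
```

```bash
python3 - <<'E'
from loc import *
st(); cv2.imwrite("pics/s8.png",cv2.resize(env.read_camera("scene")[190:290,240:380],None,fx=5,fy=5,interpolation=cv2.INTER_CUBIC))
E
```

```text
t 8.7 [0.6159 0.2443 0.0249] F [-4.8547  5.2906  6.0404] op 0.0535 yaw 12.204689411898343 cradle local 0.0019037827380999814 0.00959537476351035 j [0.2589 0.793  1.3607 0.0083 0.9686 0.0411]
```

View pics/s8.png

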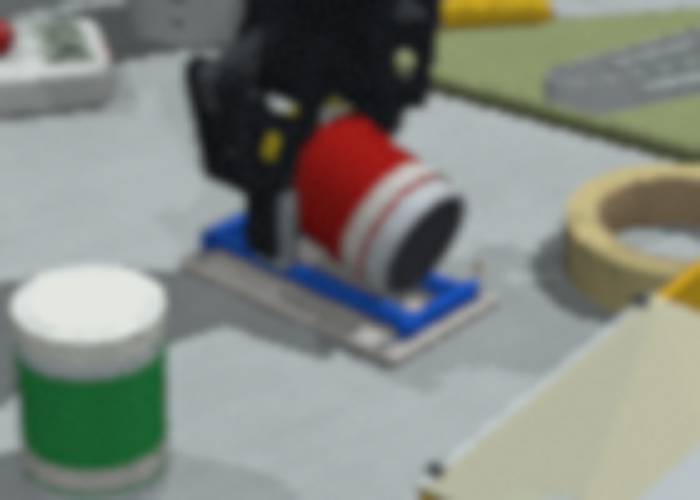

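Request:
{"fn": "apply_moves", "kwargs": {"deltas": [[[0,0,0.006,0,-0.4],[0,0,0.006,0,-0.5],[0,0,0.006,0,-0.6],[0,0,0.006,0,-0.7],[0,0,0.006,0,-0.8],[0,0,0.006,0,-1],[0,0,0.006,0,-1],[0,0,0.006,0,-1]]]}}

```text
clock: 9.42
eef_pos: [0.6158, 0.2442, 0.0278]
ee_rot: [[0.017, 0.977, 0.211], [0.012, 0.211, -0.977], [-1.0, 0.019, -0.008]]
ft_force: [0.2, 0.2, -0.0]
opening: 0.0855
```

```bash
python3 - <<'E'
from loc import *
st(); cv2.imwrite("pics/s9.png",cv2.resize(env.read_camera("scene")[190:290,240:380],None,fx=5,fy=5,interpolation=cv2.INTER_CUBIC)); cv2.imwrite("pics/w9.png",env.read_camera("wrist"))
E
```

```text
t 9.4167 [0.6158 0.2442 0.0278] F [ 0.1896  0.1739 -0.0464] op 0.0855 yaw 12.196442497414441 cradle local 0.0018801361396457116 0.009510410757401793 j [0.2587 0.7894 1.359  0.0083 0.9741 0.0412]
```

View pics/s9.png

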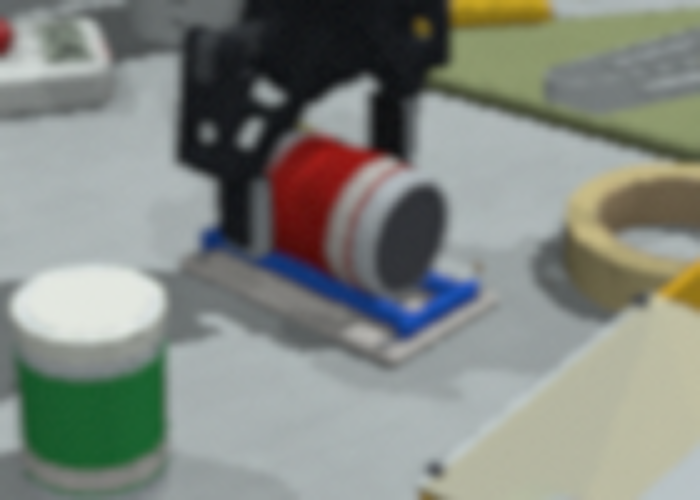

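View pics/w9.png

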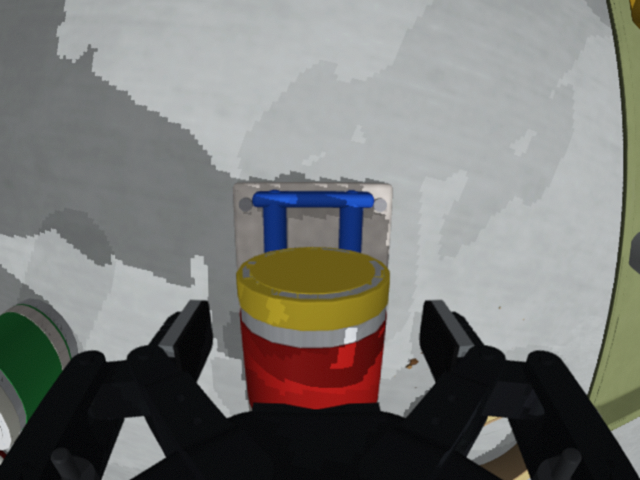

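Request:
{"fn": "apply_moves", "kwargs": {"deltas": [[[0,0,0.08,0,-1],[0,0,0.16,0,-1],[0,0,0.24,0,-1],[0,0,0.3,0,-1],[0,0,0.3,0,-1],[0,0,0.3,0,-1],[0,0,0.3,0,-1]]]}}

```text
clock: 10.1
eef_pos: [0.6153, 0.2441, 0.1771]
ee_rot: [[0.016, 0.977, 0.212], [0.011, 0.211, -0.977], [-1.0, 0.018, -0.008]]
ft_force: [-0.2, 0.3, -0.6]
opening: 0.0853
```

```bash
python3 - <<'E'
from loc import *
st(); m=env.camera_model("wrist"); im=env.read_camera("wrist"); cv2.imwrite("pics/w10.png",im)
np.savez("w10.npz",R=m["R"],t=m["t"])
E
```

```text
t 10.1 [0.6153 0.2441 0.1771] F [-0.2034  0.2526 -0.6093] op 0.0853 yaw 12.205319267522036 cradle local 0.0013454175352618281 0.009552935027157542 j [0.2589 0.6329 1.2149 0.0071 1.2759 0.0437]
```

View pics/w10.png

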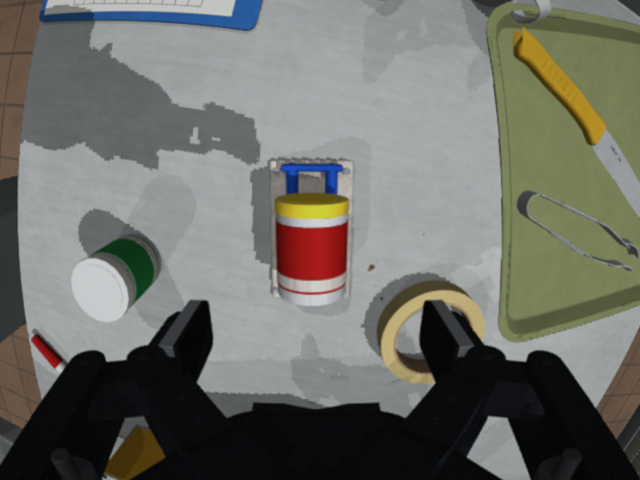

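```bash
python3 - <<'E'
from h import *
im=cv2.imread("pics/w10.png"); 
cv2.imwrite("pics/c10.png",cv2.resize(im[150:320,255:370],None,fx=3.5,fy=3.5,interpolation=cv2.INTER_CUBIC))
for r in list(range(188,222,2))+list(range(284,312)): print(r,im[r,308:318].mean(0).round(),end=' ')
E
```

```text
188 [103. 106. 110.] 190 [102. 105. 108.] 192 [ 82.  96. 102.] 194 [17. 78. 91.] 196 [19. 78. 91.] 198 [18. 78. 91.] 200 [20. 79. 92.] 202 [ 23.  86. 100.] 204 [ 34. 121. 130.] 206 [ 54. 201. 201.] 208 [ 56. 204. 203.] 210 [ 56. 204. 203.] 212 [ 56. 205. 203.] 214 [ 56. 205. 203.] 216 [ 55. 205. 203.] 218 [101. 204. 203.] 220 [206. 204. 202.] 284 [196. 201. 202.] 285 [197. 201. 202.] 286 [196. 201. 202.] 287 [196. 201. 202.] 288 [197. 201. 202.] 289 [197. 201. 202.] 290 [196. 200. 201.] 291 [177. 182. 196.] 292 [110. 114. 179.] 293 [ 51.  53. 166.] 294 [106. 106. 176.] 295 [185. 182. 193.] 296 [206. 202. 199.] 297 [206. 203. 200.] 298 [205. 202. 199.] 299 [205. 202. 199.] 300 [204. 202. 199.] 301 [205. 202. 199.] 302 [204. 202. 199.] 303 [205. 202. 199.] 304 [204. 201. 198.] 305 [191. 188. 184.] 306 [159. 157. 154.] 307 [147. 147. 143.] 308 [147. 147. 143.] 309 [147. 147. 143.] 310 [148. 147. 144.] 311 [147. 148. 143.]
```

View pics/c10.png

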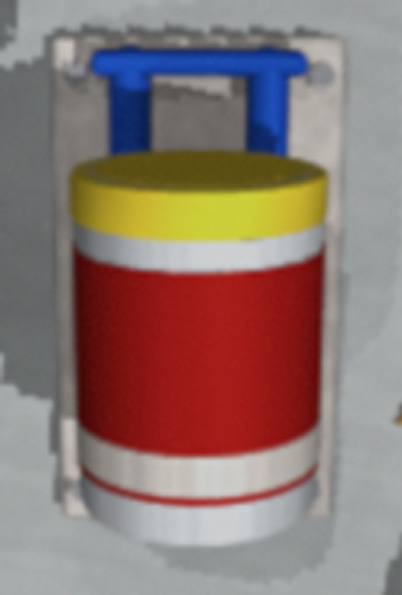

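```bash
python3 - <<'E'
from loc import *
m=env.camera_model("wrist"); d=np.load("w10.npz"); m["R"]=d["R"]; m["t"]=d["t"]
a=wonz(m,313,204.5,.0657); b=wonz(m,313,305.3,.0657); v=a-b; print(a,b,np.linalg.norm(v),"ctr",(a+b)/2,"axis-90",np.degrees(np.arctan2(v[1],v[0]))-90)
l=wonz(m,275.5,250,.0387);r=wonz(m,349,250,.0387);print(l,r,(l+r)/2)
c=(a+b)/2; an=np.radians(12); q=c[:2]-[.6167,.2337]; print("local",q@[np.cos(an),np.sin(an)],q@[-np.sin(an),np.cos(an)])
E
```

```text
[0.6103 0.269  0.0657] [0.6259 0.1959 0.0657] 0.07470865978661284 ctr [0.6181 0.2324 0.0657] axis-90 12.05036432829931
[0.5907 0.2233 0.0387] [0.6463 0.2349 0.0387] [0.6185 0.2291 0.0387]
local 0.0010942303829615204 -0.0015194154901118939
```

Request:
{"fn": "apply_moves", "kwargs": {"deltas": [[[0.0035,-0.024,-0.04,0,-1],[0.0035,-0.024,-0.12,0,-1],[0.0035,-0.024,-0.2,0,-1],[0.0035,-0.024,-0.26,0,-1],[0.0035,-0.024,-0.288,0,-1],[0.0035,-0.024,-0.288,0,-1],[0.0035,-0.024,-0.288,0,-1],[0.0035,-0.024,-0.288,0,-1]]]}}

```text
clock: 10.82
eef_pos: [0.6173, 0.2322, 0.0328]
ee_rot: [[0.015, 0.977, 0.211], [0.011, 0.211, -0.977], [-1.0, 0.017, -0.008]]
ft_force: [0.4, 0.4, 0.8]
opening: 0.0853
```

```bash
python3 - <<'E'
from loc import *
st()
E
```

```text
t 10.8167 [0.6173 0.2322 0.0328] F [0.4473 0.4056 0.7832] op 0.0853 yaw 12.202909306486545 cradle local 0.0007618607218163636 -0.0025498792785114337 j [0.2403 0.7792 1.3643 0.0086 0.981  0.0226]
```

Request:
{"fn": "apply_moves", "kwargs": {"deltas": [[[0,0,0.002,0,1],[0,0,0.002,0,1],[0,0,0.002,0,1],[0,0,0.002,0,1],[0,0,0.002,0,1],[0,0,0.002,0,1],[0,0,0.002,0,1],[0,0,0.002,0,1],[0,0,0.002,0,1],[0,0,0.002,0,1]]], "grip_force": 40}}

```text
clock: 11.65
eef_pos: [0.6171, 0.2322, 0.0357]
ee_rot: [[0.015, 0.977, 0.211], [0.011, 0.211, -0.977], [-1.0, 0.017, -0.008]]
ft_force: [-3.8, -2.5, 8.2]
opening: 0.0525
```

```bash
python3 - <<'E'
from loc import *
st()
E
```

```text
t 11.65 [0.6171 0.2322 0.0357] F [-3.8091 -2.5077  8.1662] op 0.0525 yaw 12.1979801238431 cradle local 0.0005983720892577141 -0.0024998332965543595 j [0.2404 0.7751 1.3635 0.0086 0.9854 0.0227]
```

Request:
{"fn": "apply_moves", "kwargs": {"deltas": [[[0,0,0.08,0,1],[0,0,0.16,0,1],[0,0,0.24,0,1],[0,0,0.32,0,1],[0.09,-0.525,0.37,-0.0042,1],[0.09,-0.525,0.37,-0.0042,1],[0.09,-0.525,0.37,-0.0042,1],[0.09,-0.525,0.37,-0.0042,1],[0.09,-0.525,0.37,-0.0042,1],[0.09,-0.525,0.37,-0.0042,1],[0.09,-0.525,0.37,-0.0042,1],[0.09,-0.525,0.37,-0.0042,1]]]}}

```text
clock: 12.65
eef_pos: [0.6625, -0.0356, 0.2212]
ee_rot: [[0.017, 0.984, 0.18], [0.009, 0.18, -0.984], [-1.0, 0.018, -0.006]]
ft_force: [-0.6, -0.4, -3.1]
opening: 0.0526
```

Request:
{"fn": "apply_moves", "kwargs": {"deltas": [[[0,0,0,0,1],[0,0,0,0,1],[0,0,0,0,1]]]}}

```text
clock: 12.9
eef_pos: [0.6622, -0.0345, 0.2212]
ee_rot: [[0.017, 0.983, 0.181], [0.009, 0.181, -0.983], [-1.0, 0.018, -0.006]]
ft_force: [0.6, 0.4, -2.5]
opening: 0.0526
```

```bash
python3 - <<'E'
from loc import *
st(); m=env.camera_model("wrist"); im=env.read_camera("wrist"); cv2.imwrite("pics/w11.png",im); np.savez("w11.npz",R=m["R"],t=m["t"]); print(-m["R"].T@m["t"])
cv2.imwrite("pics/s11.png",cv2.resize(env.read_camera("scene")[100:350,260:560],None,fx=2.3,fy=2.3))
cv2.imwrite("pics/t11.png",env.read_camera("top"))
E
```

```text
t 12.9 [ 0.6622 -0.0345  0.2212] F [ 0.5619  0.3674 -2.5441] op 0.0526 yaw 10.435624261766568 cradle local -0.011201471150040734 -0.2726889848484699 j [-0.1731  0.6057  1.1414  0.0122  1.3798 -0.3575]
[0.6471 0.036  0.3555]
```

View pics/w11.png

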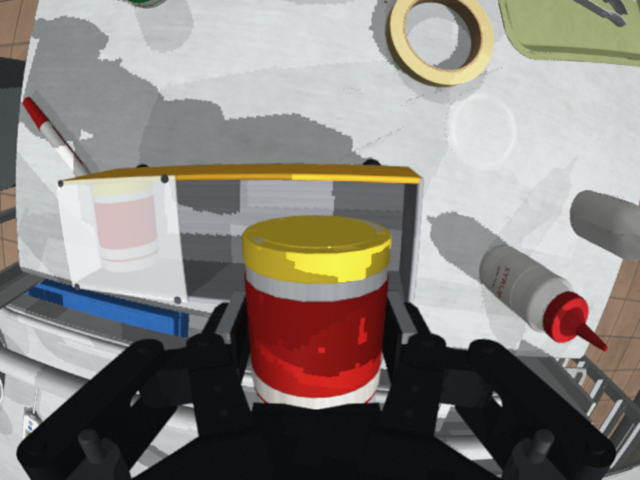

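View pics/s11.png

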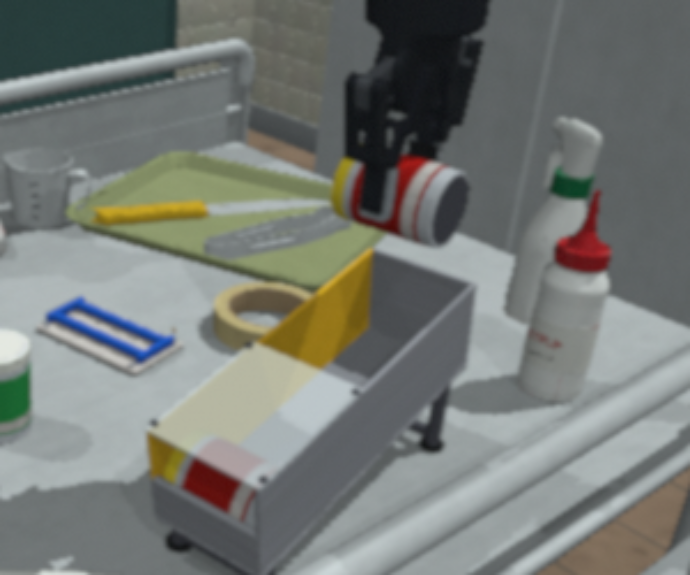

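View pics/t11.png

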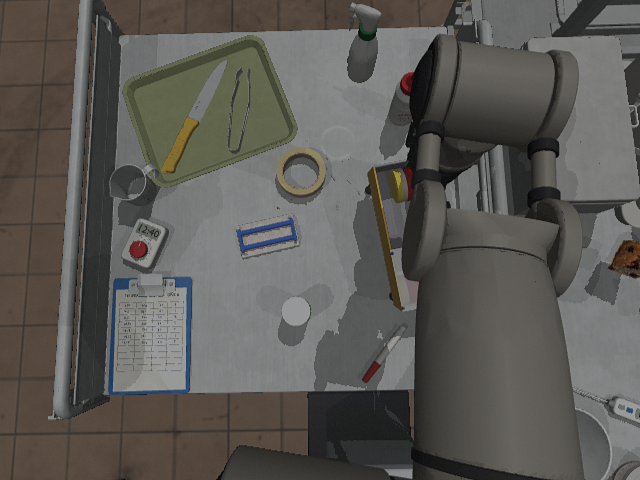

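```bash
python3 - <<'E'
import cv2
im=cv2.imread("pics/w11.png")
cv2.imwrite("pics/c11a.png",cv2.resize(im[150:320,45:245],None,fx=3.5,fy=3.5,interpolation=cv2.INTER_CUBIC))
cv2.imwrite("pics/c11b.png",cv2.resize(im[150:320,235:435],None,fx=3.5,fy=3.5,interpolation=cv2.INTER_CUBIC))
E
```

```text
(no output)
```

View pics/c11a.png

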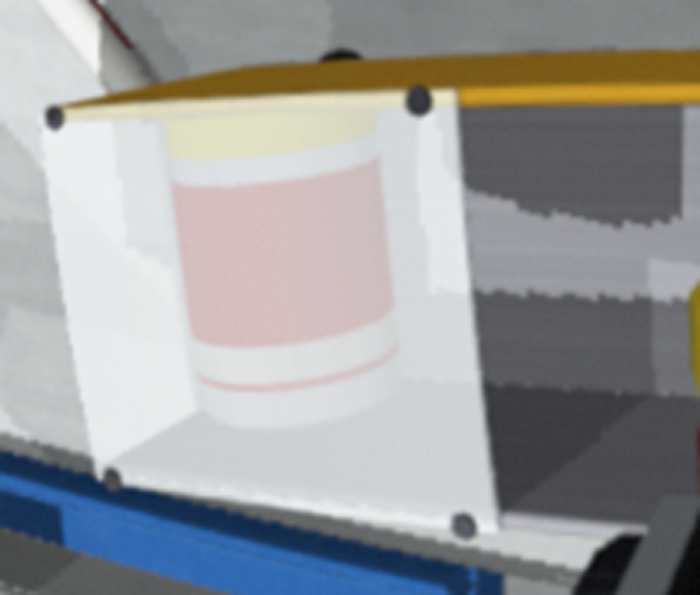

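View pics/c11b.png

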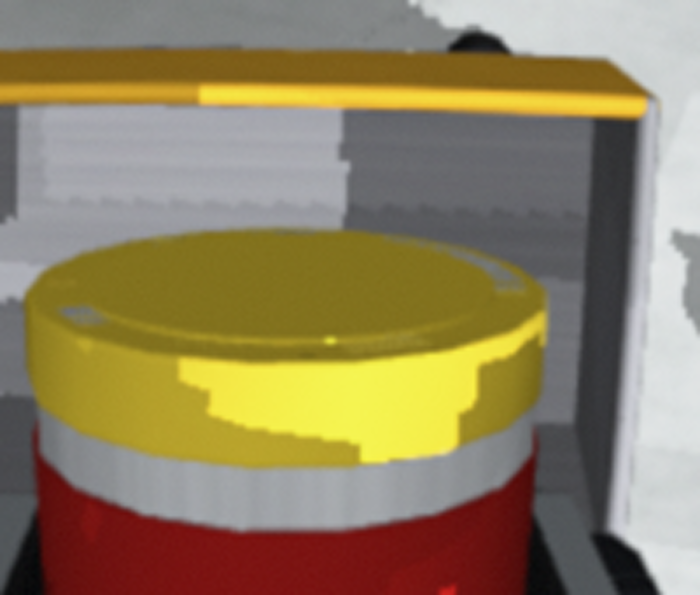

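```bash
cat > ch.py <<'E'
from h import *
def wplane(m,u,v,n,p0):
    x,y=(u-m["cx"])/m["fx"],(v-m["cy"])/m["fy"]; r=np.hypot(x,y); d=m["R"].T@np.array([np.sin(r)*x/r,np.sin(r)*y/r,np.cos(r)]); c=-m["R"].T@m["t"]
    return c+d*((p0-c)@n)/(d@n)
yaw=np.radians(10.6); ex=np.array([np.cos(yaw),np.sin(yaw),0]); ey=np.array([-np.sin(yaw),np.cos(yaw),0]); O=np.array([.6055,-.041,0]); ez=np.array([0,0,1.])
c9,s9=np.cos(np.radians(9)),np.sin(np.radians(9))
sx=c9*ex+s9*ez; sn=-s9*ex+c9*ez; F=O+.052*ez
E
python3 - <<'E'
from ch import *
m=env.camera_model("wrist"); d=np.load("w11.npz"); m["R"]=d["R"]; m["t"]=d["t"]
A=lambda x,y:(45+x/3.5-.36,150+y/3.5-.36); B=lambda x,y:(235+x/3.5-.36,150+y/3.5-.36)
for nm,p in {"yin_a":A(465,105),"yin_b0":B(20,104),"yin_b2":B(200,104.5),"yin_b4":B(400,109),"yin_b6":B(640,119),"yout_a":A(465,91),"yout_b0":B(20,84),"yout_b2":B(200,85),"yout_b6":B(640,97),"rear_in":B(637,150),"rear_out":B(654,150),"rear_in2":B(610,500),"bare_in":A(505,514),"bare_in2":A(640,526),"sc1":A(55,117),"sc2":A(418,100),"sc3":A(112,478),"sc4":A(463,525)}.items():
    X=wplane(m,*p,sn,F+.076*sn); q=X-F; print(nm,X,"s",round(q@sx*1000,1),"y",round(q@ey*1000,1))
E
```

```text
yin_a [ 0.5675 -0.0053  0.1241] s -19.1 y 42.0
yin_b0 [0.6104 0.0021 0.131 ] s 25.0 y 41.5
yin_b2 [0.6417 0.0079 0.136 ] s 57.2 y 41.4
yin_b4 [0.6746 0.0138 0.1413] s 91.0 y 41.1
yin_b6 [0.7135 0.0207 0.1476] s 131.0 y 40.8
yout_a [ 0.5672 -0.0027  0.1241] s -18.9 y 44.7
yout_b0 [0.6099 0.0056 0.131 ] s 25.1 y 45.0
yout_b2 [0.6412 0.0112 0.136 ] s 57.3 y 44.7
yout_b6 [0.7127 0.0243 0.1475] s 130.9 y 44.5
rear_in [0.7142 0.0156 0.1475] s 130.8 y 35.6
rear_out [0.717  0.0162 0.148 ] s 133.7 y 35.7
rear_in2 [ 0.7256 -0.0466  0.1475] s 130.5 y -27.6
bare_in [ 0.5823 -0.0866  0.124 ] s -19.6 y -40.6
bare_in2 [ 0.6113 -0.081   0.1287] s 10.3 y -40.4
sc1 [ 0.4581 -0.0242  0.1065] s -131.5 y 43.7
sc2 [ 0.5572 -0.006   0.1225] s -29.5 y 43.3
sc3 [ 0.4734 -0.1101  0.1064] s -132.4 y -43.7
sc4 [ 0.5728 -0.092   0.1224] s -30.0 y -44.1
```

```bash
python3 - <<'E'
from ch import *
m=env.camera_model("wrist"); d=np.load("w11.npz"); m["R"]=d["R"]; m["t"]=d["t"]
B=lambda x,y:(235+x/3.5-.36,150+y/3.5-.36)
T=np.array([.6622,-.0345,.2212]); a=np.radians(10.44); tx=np.array([np.cos(a),np.sin(a)]); ty=np.array([-np.sin(a),np.cos(a)])
for p,z in ((B(290,357),.2512),(B(26,300),.2242),(B(547,297),.2242),(B(290,229),.1972)):
    X=wonz(m,*p,z); q=X[:2]-T[:2]; print(X,"local x,y",q@tx*1000,q@ty*1000)
q=np.array([.6619,-.030])-T[:2]; print("to mouth",q)
E
```

```text
[0.6555 0.0029 0.2512] local x,y 0.22908083621235534 38.03686284253324
[ 0.6291 -0.0043  0.2242] local x,y -27.08877701796477 35.67917654214595
[0.6835 0.0057 0.2242] local x,y 28.227090985521492 35.710394200015486
[0.6569 0.0023 0.1972] local x,y 1.430220246321213 37.165438322666574
to mouth [-0.0003  0.0045]
```

Request:
{"fn": "apply_moves", "kwargs": {"deltas": [[[0,0.01,-0.03,0,1],[0,0.01,-0.06,0,1],[0,0.01,-0.09,0,1],[0,0.01,-0.09,0,1],[0,0.01,-0.09,0,1],[0,0.01,-0.09,0,1],[0,0.01,-0.09,0,1]]]}}

```text
clock: 13.63
eef_pos: [0.663, -0.0291, 0.1777]
ee_rot: [[0.019, 0.983, 0.182], [0.009, 0.182, -0.983], [-1.0, 0.02, -0.005]]
ft_force: [-0.4, -0.5, -3.2]
opening: 0.0524
```

```bash
cat > st2.py <<'E'
from ch import *
def st2():
    s=env.sense(); p=s["eef_pos"]; q=np.array([.6619,-.0300])-p[:2]; print("t",s["clock"],p,"F",s["ft_force"],"op",round(s["opening"],4),"yaw",np.degrees(np.arctan2(s["ee_rot"][1,1],s["ee_rot"][0,1])),"to mouth chute-xy mm",q@ex[:2]*1000,q@ey[:2]*1000,"world",q*1000)
E
python3 -c "
from st2 import *
st2(); cv2.imwrite('pics/w12.png',env.read_camera('wrist'))"
```

```text
t 13.6333 [ 0.663  -0.0291  0.1777] F [-0.4051 -0.4821 -3.1873] op 0.0524 yaw 10.485199533532864 to mouth chute-xy mm -1.2149648679472338 -0.654259134298098 world [-1.0739 -0.8666]
```

View pics/w12.png

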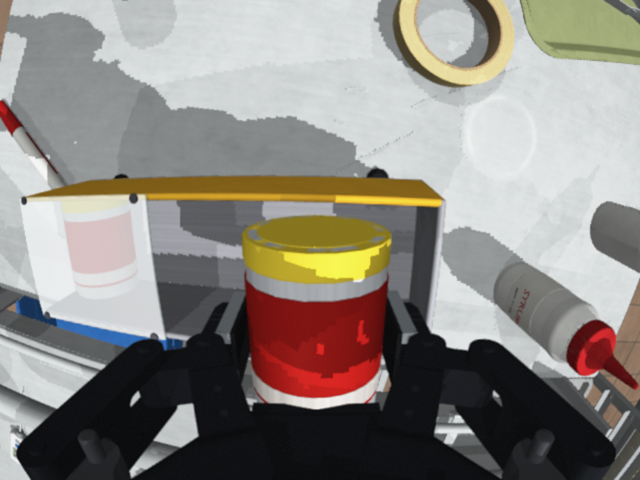

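Request:
{"fn": "apply_moves", "kwargs": {"deltas": [[[-0.001,-0.001,-0.02,0,1],[-0.001,-0.001,-0.04,0,1],[-0.001,-0.001,-0.06,0,1],[-0.001,-0.001,-0.08,0,1],[-0.001,-0.001,-0.08,0,1],[-0.001,-0.001,-0.08,0,1]]]}}

```text
clock: 14.18
eef_pos: [0.6618, -0.0297, 0.1362]
ee_rot: [[0.016, 0.983, 0.182], [0.009, 0.182, -0.983], [-1.0, 0.018, -0.006]]
ft_force: [-0.3, -0.4, -2.8]
opening: 0.0526
```

```bash
python3 -c "
from st2 import *
st2(); cv2.imwrite('pics/w13.png',env.read_camera('wrist'))"
```

```text
t 14.1833 [ 0.6618 -0.0297  0.1362] F [-0.3439 -0.4171 -2.7938] op 0.0526 yaw 10.477646824043736 to mouth chute-xy mm 0.0025998489360574014 -0.350831474513448 world [ 0.0671 -0.3444]
```

View pics/w13.png

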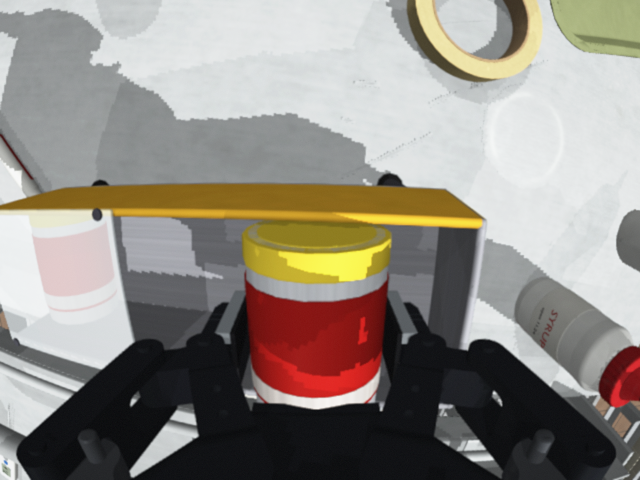

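Request:
{"fn": "apply_moves", "kwargs": {"deltas": [[[0,0,-0.02,0,1],[0,0,-0.04,0,1],[0,0,-0.06,0,1],[0,0,-0.075,0,1],[0,0,-0.085,0,1],[0,0,-0.094,0,1],[0,0,-0.094,0,1],[0,0,-0.094,0,1]]]}}

```text
clock: 14.9
eef_pos: [0.6617, -0.0298, 0.0896]
ee_rot: [[0.016, 0.983, 0.182], [0.009, 0.182, -0.983], [-1.0, 0.017, -0.006]]
ft_force: [-4.8, -0.6, -3.2]
opening: 0.0527
```

```bash
python3 -c "
from st2 import *
st2(); cv2.imwrite('pics/w14.png',env.read_camera('wrist')); cv2.imwrite('pics/s14.png',cv2.resize(env.read_camera('scene')[150:350,300:500],None,fx=3,fy=3,interpolation=cv2.INTER_CUBIC))"
```

```text
t 14.9 [ 0.6617 -0.0298  0.0896] F [-4.8383 -0.6423 -3.2043] op 0.0527 yaw 10.476478208709796 to mouth chute-xy mm 0.1947803593893707 -0.27786196329768015 world [ 0.2426 -0.2373]
```

View pics/w14.png

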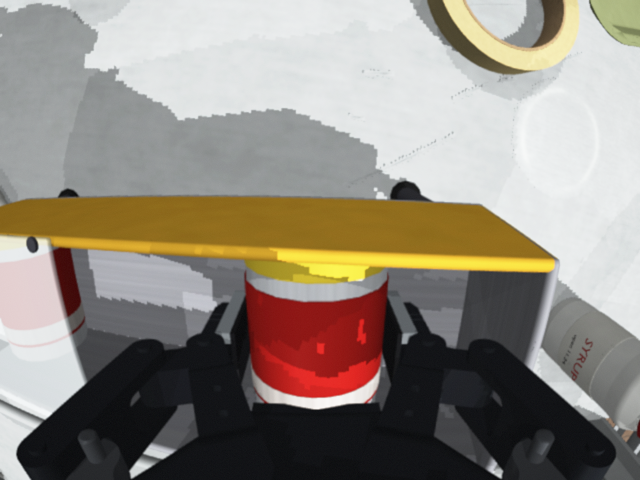

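View pics/s14.png

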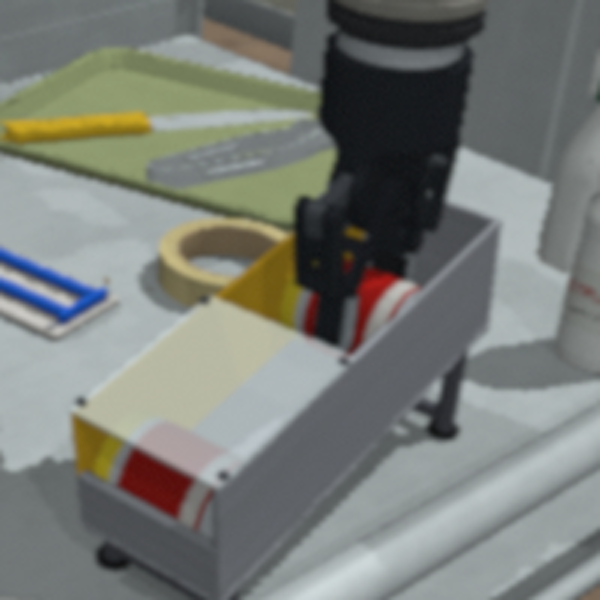

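Request:
{"fn": "apply_moves", "kwargs": {"deltas": [[[-0.01,-0.002,0,0,1],[-0.02,-0.004,0,0,1],[-0.02,-0.004,0,0,1],[-0.02,-0.004,0,0,1]]]}}

```text
clock: 15.33
eef_pos: [0.652, -0.0319, 0.0907]
ee_rot: [[0.018, 0.983, 0.182], [0.009, 0.182, -0.983], [-1.0, 0.02, -0.005]]
ft_force: [-0.8, 0.3, -3.2]
opening: 0.0526
```

```bash
python3 -c "
from st2 import *
st2()"
```

```text
t 15.3333 [ 0.652  -0.0319  0.0907] F [-0.7775  0.2726 -3.1763] op 0.0526 yaw 10.46573461776079 to mouth chute-xy mm 10.049704048877258 0.04547818382994161 world [9.8698 1.8934]
```

Request:
{"fn": "apply_moves", "kwargs": {"deltas": [[[-0.008,-0.0015,-0.005,0,1],[-0.008,-0.0015,-0.009,0,1],[-0.008,-0.0015,-0.01,0,1],[-0.008,-0.0015,-0.01,0,1]]]}}

```text
clock: 15.67
eef_pos: [0.6479, -0.0326, 0.0854]
ee_rot: [[0.018, 0.983, 0.182], [0.009, 0.182, -0.983], [-1.0, 0.019, -0.005]]
ft_force: [-0.3, 0.1, -2.8]
opening: 0.0527
```

```bash
python3 -c "
from st2 import *
st2()"
```

```text
t 15.6667 [ 0.6479 -0.0326  0.0854] F [-0.2745  0.0859 -2.7684] op 0.0527 yaw 10.464005365848648 to mouth chute-xy mm 14.207168928523384 0.020360587052152546 world [13.961   2.6334]
```

Request:
{"fn": "apply_moves", "kwargs": {"deltas": [[[0,0,0,0,-0.35],[0,0,0,0,-0.45],[0,0,0,0,-0.55],[0,0,0,0,-0.55],[0,0,0,0,-0.55]]]}}

```text
clock: 16.08
eef_pos: [0.6481, -0.0327, 0.0856]
ee_rot: [[0.018, 0.983, 0.182], [0.009, 0.182, -0.983], [-1.0, 0.02, -0.005]]
ft_force: [0.1, -0.2, -0.1]
opening: 0.0664
```

```bash
python3 -c "
from st2 import *
st2(); cv2.imwrite('pics/w15.png',env.read_camera('wrist'))"
```

```text
t 16.0833 [ 0.6481 -0.0327  0.0856] F [ 0.1388 -0.2324 -0.1387] op 0.0664 yaw 10.464915414616247 to mouth chute-xy mm 14.066022013354086 0.09964184948296004 world [13.8077  2.6854]
```

View pics/w15.png

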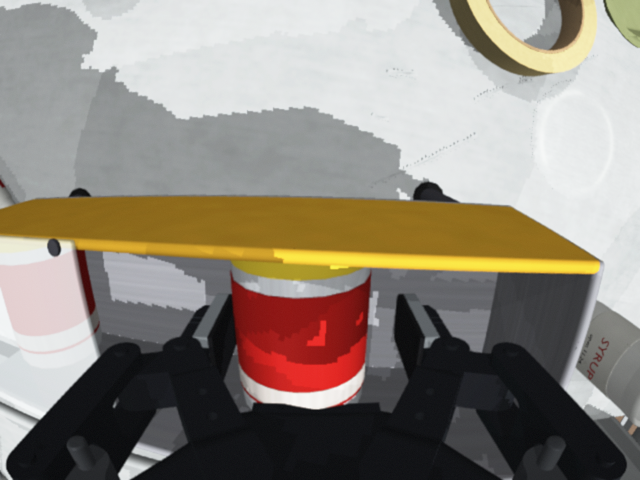

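Request:
{"fn": "apply_moves", "kwargs": {"deltas": [[[0,0,0.03,0,-0.55],[0,0,0.07,0,-0.55],[0,0,0.12,0,-0.55],[0,0,0.18,0,-0.55],[0,0,0.24,0,-0.55],[0,0,0.3,0,-0.55],[0,0,0.36,0,-0.55],[0,0,0.36,0,-0.55],[0,0,0.36,0,-0.55],[0,0,0.36,0,-0.55]]]}}

```text
clock: 16.97
eef_pos: [0.6478, -0.0326, 0.265]
ee_rot: [[0.017, 0.983, 0.182], [0.009, 0.182, -0.983], [-1.0, 0.019, -0.006]]
ft_force: [-0.2, -0.6, 0.2]
opening: 0.0662
```

```bash
python3 -c "
from st2 import *
st2(); m=env.camera_model('wrist'); np.savez('w16.npz',R=m['R'],t=m['t']); cv2.imwrite('pics/w16.png',env.read_camera('wrist')); cv2.imwrite('pics/s16.png',cv2.resize(env.read_camera('scene')[190:350,300:500],None,fx=3.5,fy=3.5,interpolation=cv2.INTER_CUBIC))"
```

```text
t 16.9667 [ 0.6478 -0.0326  0.265 ] F [-0.1904 -0.6178  0.1901] op 0.0662 yaw 10.466051990168083 to mouth chute-xy mm 14.38325297649208 -0.0334837899578071 world [14.144   2.6129]
```

View pics/w16.png

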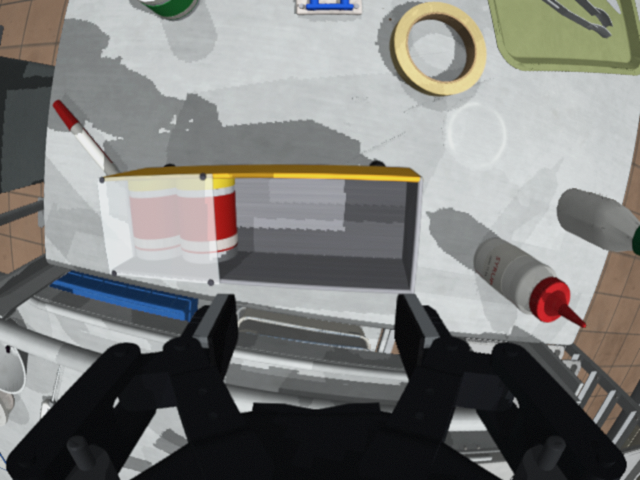

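View pics/s16.png

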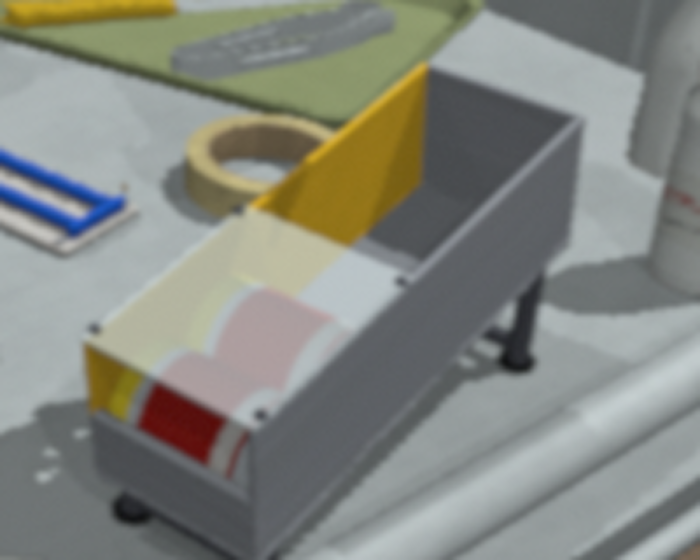

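Request:
{"fn": "apply_moves", "kwargs": {"deltas": [[[0,0,0,0,-0.55],[0,0,0,0,-0.55],[0,0,0,0,-0.55],[0,0,0,0,-0.55],[0,0,0,0,-0.55],[0,0,0,0,-0.55],[0,0,0,0,-0.55],[0,0,0,0,-0.55]]]}}

```text
clock: 17.73
eef_pos: [0.6475, -0.0326, 0.264]
ee_rot: [[0.015, 0.983, 0.182], [0.009, 0.182, -0.983], [-1.0, 0.017, -0.006]]
ft_force: [-0.7, 0.7, -1.1]
opening: 0.0661
```

```bash
python3 -c "
from st2 import *
st2(); m=env.camera_model('wrist'); im=env.read_camera('wrist'); cv2.imwrite('pics/w17.png',cv2.resize(im[155:295,90:300],None,fx=3.5,fy=3.5,interpolation=cv2.INTER_CUBIC)); np.savez('w17.npz',R=m['R'],t=m['t'])
t=env.read_camera('top'); hs=mask(t,(0,0,140),(180,40,255),270,320,285,335)
k=max(cv2.findContours(hs,0,cv2.CHAIN_APPROX_NONE)[0],key=cv2.contourArea); cc=cv2.minEnclosingCircle(k); print('bean',cc,onz('top',*cc[0],.076))"
```

```text
t 17.7333 [ 0.6475 -0.0326  0.264 ] F [-0.7411  0.6912 -1.1453] op 0.0661 yaw 10.464569603512933 to mouth chute-xy mm 14.668735547949742 -0.13846394028040349 world [14.4439  2.5622]
bean ((295.719970703125, 310.8238220214844), 14.434837341308594) [0.4589 0.1721 0.076 ]
```

View pics/w17.png

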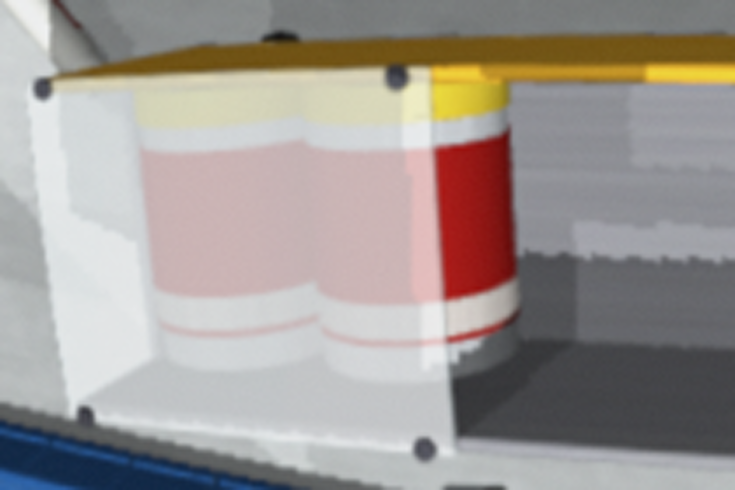

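```bash
python3 -c "
from ch import *
m=env.camera_model('wrist'); d=np.load('w17.npz'); m['R']=d['R']; m['t']=d['t']
B=lambda x,y:(90+x/3.5-.36,155+y/3.5-.36)
for nm,pts in {'red':[(511,140),(519,310)],'front':[(139,150),(154,295)]}.items():
    q=[wplane(m,*B(*p),sn,F+.027*sn)-F for p in pts]; s=[(a@sx*1000,a@ey*1000) for a in q]; print(nm,s,'skew deg',np.degrees(np.arctan2(s[0][0]-s[1][0],s[0][1]-s[1][1])))
"
python3 -c "
from rig import env
print(env.finish_job())"
```

```text
red [(np.float64(-20.977360435154047), np.float64(20.89207172508927)), (np.float64(-21.356858460403448), np.float64(-24.16797693250022))] skew deg 0.4825365651200498
front [(np.float64(-138.19105694209074), np.float64(18.897993064132685)), (np.float64(-138.84883194920977), np.float64(-24.44381885218977))] skew deg 0.8694800018325689
the job is handed in; nothing more can be done
None
```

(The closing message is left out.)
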